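Close the bench caliper on the brass sinker weight

ROBOT

A 6-joint arm with a two-finger parallel gripper is mounted at the origin on the work surface. World frame = base frame: x ahead of the robot, y to its left, z up, the work surface at z = 0. Lengths are in m, angles in degrees, forces in N, time in s.
With the tool pointing down it reaches from about 0.275 to 0.75 m from the base axis. Payload 10.2 kg.
Tool frame: the origin (TCP) lies midway between the tips of the shut fingers; the grasp point (between the pads) lies 19 mm behind it; x points along the fingers, y is the direction in which the jaws open and shut, and the axes are right-handed (so a half turn about x gives the same grasp; the last joint's range is limited). The gripper opens to 85 mm and grips with 20 to 120 N. Pads are 22 mm wide; open, the fingers measure 114 mm over their backs; the gripper's body (76 mm by 85 mm) begins 54 mm behind the grasp point. The pads swing forward as they close: fully open they stand 13 mm farther back than shut.
Start: joints at [53.033, 17.928, 85.812, -0, 76.261, -12.8], TCP at [0.215, 0.479, 0.231] pointing down, gripper open.
Joint ranges: [-168.41, 168.41], [-55.51, 124.54], [10.69, 146.95], [-70.63, 250.63], [1, 178], [-165.06, 165.06]. Speed limits (degrees/s): [136.94, 136.94, 172.46, 180, 180, 180].

INTERFACE

Orientations are given as [roll, pitch, yaw] about the fixed x, y, z axes, in that order (R = Rz(yaw) Ry(pitch) Rx(roll)).
In Python, from plant import arm gives the robot as it stands.
- The arm moves only by the shell command python3 -m crank 'ROWS' [FORCE]. ROWS is JSON, a list of rows, each a list of 7 numbers: the finger opening in cm, from 0 to 8.54, then the shift along the tool's x, y, z in cm, then the turn, a rotation vector about the tool's x, y, z in rad. A call has 1 to 12 rows; each row shifts and turns the commanded pose from where the row before left it, along the tool's axes as they then stand; what a row does not reach is not made up. A row lasts 1/10 s, in which the tool goes at most 50 mm and 8.59 degrees, less where a joint would pass 70% of its speed; a pose out of reach is approached as far as the arm can. A call is refused whole if a number of a shift passes 5 or a number of a turn 0.15, either way. A call with a gripper value outside its range is refused whole. The fingers move at their own pace and stop on an object; FORCE is the grip in N (left out, the last holds). Time passes only in rows, so rows that do not move let the fingers close. It gives the time, the measured TCP pose, the force and the opening at its end, in the units of the state.
- arm.get_obs(): the state, without advancing time (a new reading comes with each control period).
- arm.snapshot(name): name is "scene" or "top" or "wrist"; returns a dict with "color" (384x512x3 uint8, red, green, blue), "fx", "fy", "cx", "cy" (pixels), "R" (3x3) and "t" (3): a world point X has camera coordinates R X + t. Camera axes: x right, y down, z forward; pixel columns grow to the right and rows downward; lengths in m; the calibration is good to about 2 mm. A picture is of the moment at which its call begins. There is no depth.
- arm.close_job(): hands the job in, once; it reports no verdict.
Trained networks look in a picture, given as the dict that the camera call returned (one of the last four; its "shot" number tells which), for a name from the list of things; names that differ only in an ending like _2 or _b are one class to them, and where a whole thing is asked for, a point or a joint stands for the part that bears it (a point fixed in the world has none). Each returns a list of dicts, best first, with "score" (0 to 1); they miss things now and then, are a little off and sometimes report something else, mostly with a low value. They report only what shows in the picture. A call takes as long as a camera call. They do not tell look-alikes from the thing itself.
- arm.spot_in(picture, label): "box" ([centre column, centre row, width, height] in pixels, round what is visible of it).
- arm.cut_out(picture, label): "pixels" (384x512 bool, what is visible of it) and "box" ([centre column, centre row, width, height] in pixels, round what is visible of it).
The state is a dict: "clock": time; "joint_pos": joint angles; "qvel": joint speeds; "effort": joint torques, N m; "ee_pos": TCP position; "ee_rot": TCP orientation; "ft_force": force on the tool from outside, world axes, zero at the start; "torque": the same for the moment, N m; "finger_gap": finger opening in m.
Only numpy, scipy, OpenCV 4.12 (cv2) and the standard library are available. Lean on these libraries where they do the work, as an engineer would, in place of code of your own. Each camera call takes 0.05 s, during which the arm holds its last target. There are 200 camera calls.

TASK

Stand the brass sampler weight upright on the bench caliper's base, in the middle between its jaws, then slide the jaw with the blue grip shut on it, until the weight is held against the fixed jaw and the orange spring tip is pressed about half-way in. Leave it like that and let go.

Things in the scene. Friction and masses are not known exactly. Their poses are not given: they have to be found in the camera images.
- brass_center (a point): Brass sinker weight, loose, upright on the bench: cylinder 36 mm across up to 46 mm, then a cone and a small wire eye, 72 mm high in all, 0.3 kg. Steel and black weights of the same shape stand near it. The point is on its axis, 30 mm above the foot; z up. Grip the cylinder.
- fixed_jaw: Fixed jaw: steel block 50 mm wide (x), 25 thick, 46 high, at one end of the caliper's fixed grey base (110 x 280, 12 mm thick). Origin: middle of its flat face's lower edge, on the base's top, 12 mm above the bench. y points out of the face to the sliding jaw (65 to 95 mm free at the start); z up. Stand the weight on the y line near the face, held by its x sides so the fingers clear the jaws.
- carriage: Sliding jaw: dark sled with a blue upright fin 40 mm wide (x), 16 thick (y), top 83 mm above the bench. Origin: fin's centre, 25 mm below its top; axes as the fixed jaw's. Free for fingers on both y sides (32 mm on the tip's side) down to 20 mm below the origin. Slides along -y to close, friction 14 N, stays where left. Free tip's face: 75 mm to -y, 21 mm below the origin.
- tip (a joint): Orange sprung tip of the sliding jaw, a pad 44 mm wide, 22 high: how far it is pressed into the jaw (m), 0 free, 0.012 fully in, 0.9 N per mm. About 0.006 is half-way. With the weight against the fixed jaw the tip just touches when the fin's centre is 111 mm from the fixed jaw's face, and is half-way in at 105 mm.
Not all that is in view belongs to the job. Leave any pink or purple look-alike of the part that bears brass_center alone.

How it is judged:
By the outcome, as a careful person would: the job done as asked, in the order asked, and still so for the second after the job is handed in, with the robot touching nothing.
It also fails if it takes over 53 s, if anything falls off the work surface, if the arm or the gripper's body presses on something with over 40 N, if the wrist force passes 120 N, or if a joint passes its speed limit or range.

## Working session

There is one attempt and no reset: what is moved stays moved. The work goes in short steps, Python scripts to look and compute and a shell command to move; the robot and the scene stay as the last step left them, time stands still between calls to the robot, and variables do not carry over. Pictures are saved under pics/ and viewed, about 8 in all and at most 12, crops included, and the job is handed in when it is done.

```bash
ls && mkdir -p pics && cat > h.py <<'E'
import numpy as np, cv2
from plant import arm
def snap(n):
    return arm.snapshot(n)
def save(p,f,crop=None,s=1):
    im=p["color"][:,:,::-1]
    if crop: c=crop; im=im[c[1]:c[3],c[0]:c[2]]
    cv2.imwrite(f,cv2.resize(im,None,fx=s,fy=s,interpolation=cv2.INTER_CUBIC))
def onz(p,u,v,z):
    d=np.array([(u-p["cx"])/p["fx"],(v-p["cy"])/p["fy"],1.])
    R=np.array(p["R"]);t=np.array(p["t"]);c=-R.T@t;w=R.T@d
    return c+w*(z-c[2])/w[2]
def proj(p,X):
    q=np.array(p["R"])@np.array(X)+np.array(p["t"])
    return q[0]/q[2]*p["fx"]+p["cx"],q[1]/q[2]*p["fy"]+p["cy"]
E
python3 - <<'E'
from h import *
a=snap("top");b=snap("scene")
im=np.hstack([a["color"],b["color"]])[:,:,::-1]
cv2.imwrite("pics/a.png",a["color"][:,:,::-1]);cv2.imwrite("pics/b.png",b["color"][:,:,::-1])
cv2.imwrite("pics/ab.png",np.vstack([cv2.resize(x["color"],(400,300))[:,:,::-1] for x in (a,b)]))
o=arm.get_obs();print(o["clock"],o["ee_pos"],o["ee_rot"])
for nm,p in(("top",a),("scene",b)):
    print(nm,p["fx"],p["cx"],p["cy"],-np.array(p["R"]).T@p["t"],p["R"])
    for l in("brass_center","fixed_jaw","carriage","tip"):
        print(l,[(round(d["score"],2),np.round(d["box"],1)) for d in arm.spot_in(p,l)][:5])
E
```

```text
pics
0.1 [0.21481621 0.47881532 0.2308036 ] [-102.74598927   89.93829598 -126.91276698]
top 381.49505613980125 253.17182522040287 183.04830032169173 [0.31211338 0.01937433 0.96003548] [[-1.19108768e-02 -9.99928797e-01  7.28850796e-04]
 [-9.77688115e-01  1.14930666e-02 -2.09747131e-01]
 [ 2.09723819e-01 -3.21086098e-03 -9.77755394e-01]]
brass_center [(0.8, array([181.2, 250.1,  16.2,  17.3])), (0.75, array([159.2, 200.8,  22.2,  15.8]))]
fixed_jaw [(0.63, array([384.7, 165.4,  16.4,  29. ]))]
carriage []
tip [(0.56, array([345.8, 168.2,   8.5,  20.9]))]
scene 483.1403240878752 247.95658054440474 190.71638066812113 [1.06469415 0.90418165 0.72641992] [[-0.83626045  0.54815781  0.01383736]
 [ 0.27755504  0.44492737 -0.85147099]
 [-0.47289709 -0.70821088 -0.52421912]]
brass_center [(0.66, array([324.9, 220.1,  15. ,  23.8])), (0.64, array([306.3, 250. ,  16.4,  28.7])), (0.53, array([294.1, 233.9,  15.7,  29.1]))]
fixed_jaw [(0.91, array([163.5, 156.9,  23.6,  23.1]))]
carriage [(0.66, array([191.4, 180.8,  43.6,  30.2]))]
tip [(0.52, array([297.1, 233.8,  17.3,  24.5]))]
```

View pics/a.png

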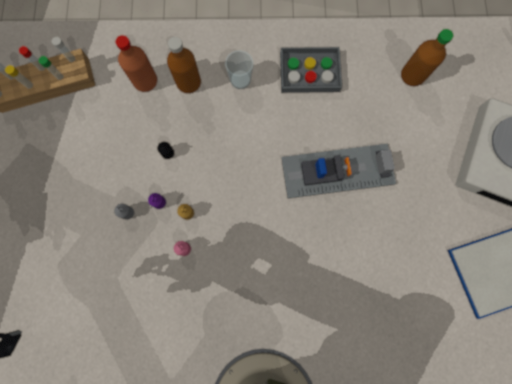

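View pics/b.png

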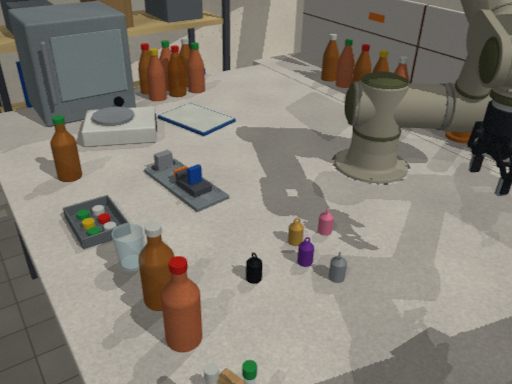

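Top view: candidates are gold (185,211), purple (157,201), pink (182,248), steel (124,211) and black (166,150). Gold is the brass one by colour; pink and purple are the look-alikes. The caliper's fixed jaw is at (385,163), its blue fin at (321,168) and the orange tip at (349,166). I'll confirm the weight and the caliper in one crop.

```bash
python3 - <<'E'
from h import *
a=cv2.imread("pics/a.png")
x=cv2.resize(a[185:235,110:210],None,fx=7,fy=5.6,interpolation=cv2.INTER_CUBIC);y=cv2.resize(a[140:200,275:405],(700,320),interpolation=cv2.INTER_CUBIC)
cv2.imwrite("pics/c.png",np.vstack([x,y]))
p=snap("top");s=snap("scene")
hsv=cv2.cvtColor(p["color"],cv2.COLOR_RGB2HSV)
def blob(lo,hi,r):
    m=cv2.inRange(hsv,lo,hi);k=np.zeros_like(m);k[r[1]:r[3],r[0]:r[2]]=m[r[1]:r[3],r[0]:r[2]]
    v,u=np.nonzero(k);return u.mean(),v.mean(),len(u),u.min(),u.max(),v.min(),v.max()
B=blob((12,90,60),(30,255,255),(170,195,200,225));print("brass",B,onz(p,B[0],B[1],.027))
b=blob((105,120,40),(125,255,255),(305,150,335,185));print("fin",b,onz(p,b[0],b[1],.075))
o=blob((3,120,80),(18,255,255),(335,150,360,185));print("tip",o,onz(p,o[0],o[1],.042))
for u,v in((283,156),(390,145),(397,184),(289,196)):print("base",onz(p,u,v,.012))
for d in arm.cut_out(p,"fixed_jaw")[:1]:
    m=d["pixels"].astype(np.uint8);print(d["score"],cv2.boxPoints(cv2.minAreaRect(cv2.findNonZero(m))))
for u,v in((376,152),(379,178),(390,150),(394,175)):print("jaw top",onz(p,u,v,.058))
E
```

```text
brass (np.float64(185.16402116402116), np.float64(211.1904761904762), 189, np.int64(178), np.int64(193), np.int64(204), np.int64(218)) [0.44335338 0.18458402 0.027     ]
fin (np.float64(320.7554347826087), np.float64(167.55978260869566), 184, np.int64(315), np.int64(326), np.int64(158), np.int64(177)) [ 0.53796566 -0.14575815  0.075     ]
tip (np.float64(347.8076923076923), np.float64(166.25641025641025), 78, np.int64(345), np.int64(351), np.int64(157), np.int64(175)) [ 0.5489388  -0.21931095  0.042     ]
base [ 0.58595222 -0.06157047  0.012     ]
base [ 0.61237009 -0.3403798   0.012     ]
base [ 0.50869356 -0.34914368  0.012     ]
base [ 0.48097638 -0.073743    0.012     ]
0.81 [[374.304   150.672  ]
 [390.67197 147.69598]
 [395.75998 175.68   ]
 [379.392   178.656  ]]
jaw top [ 0.58021062 -0.2868815   0.058     ]
jaw top [ 0.51453146 -0.28894383  0.058     ]
jaw top [ 0.58493387 -0.32180151  0.058     ]
jaw top [ 0.52157355 -0.32600573  0.058     ]
```

View pics/c.png

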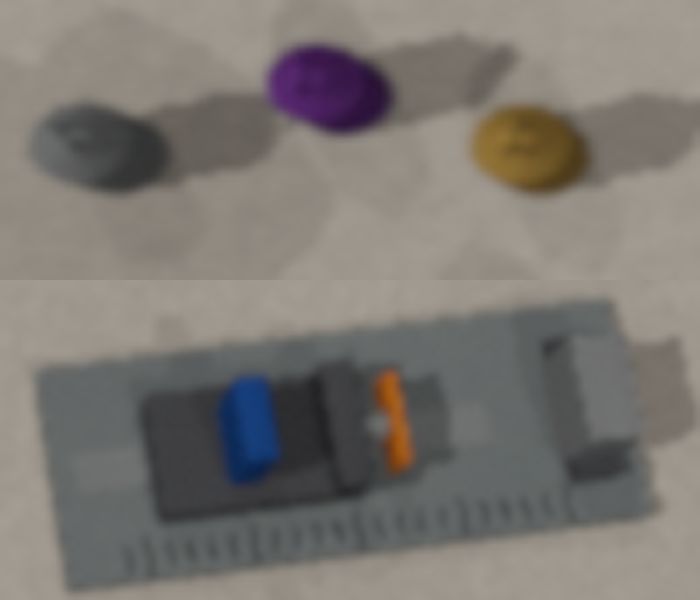

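Crop confirms it: the gold-coloured one (185,211) is the brass; steel (124,211) and purple (157,201) are clearly different. The caliper's y axis is about (-0.097,0.995). Next, go above the brass.

```bash
cat >> h.py <<'E'
from scipy.spatial.transform import Rotation as Rn
def R0(o=None):
    o=o or arm.get_obs();return Rn.from_euler("xyz",o["ee_rot"],degrees=True)
def plan(tx,ty,tz,cx=(0.995,0.097)):
    "turn first (total rotvec, rad), then shift in cm along turned tool axes; tool x down, tool y along +-cx"
    o=arm.get_obs();R=R0(o);y=R.as_matrix()[:,1];c=np.array([*cx,0.]);c/=np.linalg.norm(c)
    if c@y<0:c=-c
    x=np.array([0,0,-1.]);T=Rn.from_matrix(np.column_stack([x,c,np.cross(x,c)]))
    d=np.array([tx,ty,tz])-o["ee_pos"]
    print("turn",np.round((R.inv()*T).as_rotvec(),4),"shift after turn cm",np.round(T.inv().apply(d)*100,2),"before",np.round(R.inv().apply(d)*100,2),"q6",o["joint_pos"][5],"gap",o["finger_gap"],"t",o["clock"],"F",np.round(o["ft_force"],1))
E
python3 -c "
from h import *
plan(.443,.185,.20);print(R0().as_matrix().round(3))"
```

```text
turn [ 1.0518 -0.     -0.    ] shift after turn cm [ 3.13 19.85 31.47] before [  3.13 -17.49  32.84] q6 -12.799102994068786 gap 0.08577757989428421 t 0.65 F [-1.1 -0.  -0.4]
[[ 0.     0.409  0.912]
 [ 0.     0.912 -0.409]
 [-1.     0.     0.   ]]
```

```bash
python3 -m crank '[[8.5,0.3,-1.75,3.28,0,0,0],[8.5,0.3,-1.75,3.28,0,0,0],[8.5,0.3,-1.75,3.28,0,0,0],[8.5,0.3,-1.75,3.28,0,0,0],[8.5,0.3,-1.75,3.28,0,0,0],[8.5,0.3,-1.75,3.28,0,0,0],[8.5,0.3,-1.75,3.28,0,0,0],[8.5,0.3,-1.75,3.28,0,0,0],[8.5,0.3,-1.75,3.28,0,0,0],[8.5,0.3,-1.75,3.28,0,0,0]]' && python3 -m crank '[[8.5,0,0,0,0.13,0,0],[8.5,0,0,0,0.13,0,0],[8.5,0,0,0,0.13,0,0],[8.5,0,0,0,0.13,0,0],[8.5,0,0,0,0.13,0,0],[8.5,0,0,0,0.13,0,0],[8.5,0,0,0,0.13,0,0],[8.5,0,0,0,0.13,0,0],[8.5,0,0,0,0,0,0],[8.5,0,0,0,0,0,0]]' && python3 - <<'E'
from h import *
plan(.443,.185,.20)
p=snap("wrist");save(p,"pics/w1.png")
print(-np.array(p["R"]).T@p["t"])
print("proj",proj(p,(.443,.185,.027)))
hsv=cv2.cvtColor(p["color"],cv2.COLOR_RGB2HSV)
print([(round(d["score"],2),np.round(d["box"],1)) for d in arm.spot_in(p,"brass_center")])
E
```

```text
clock: 1.65
ee_pos: [0.4434, 0.1837, 0.2013]
ee_rot: [36.7, 90.0, 12.5]
ft_force: [-1.1, 1.1, 0.2]
finger_gap: 0.0852
clock: 2.65
ee_pos: [0.4426, 0.185, 0.2013]
ee_rot: [122.5, 90.0, 39.0]
ft_force: [0.2, -0.2, 0.0]
finger_gap: 0.085
turn [ 0.0152 -0.     -0.    ] shift after turn cm [0.13 0.04 0.01] before [0.13 0.04 0.01] q6 2.2167413281925143 gap 0.084962474708828 t 2.65 F [ 0.2 -0.2  0. ]
[0.43359233 0.26786366 0.34292746]
proj (np.float64(256.7092008960629), np.float64(168.52256450194307))
[(0.92, array([184.9, 155.9,  39.1,  37.9])), (0.66, array([290.1, 106.8,  35.1,  30.9])), (0.61, array([258.4, 169.6,  32.7,  35.1]))]
```

View pics/w1.png

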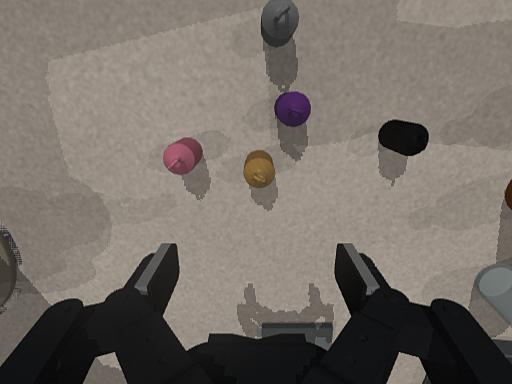

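The wrist view shows brass at (259,170), purple at (293,109), pink at (183,156), steel at (280,20) and black at (404,137), so there is room for both fingers at the brass's ±x sides.

```bash
python3 - <<'E'
from h import *
p=snap("wrist")
d=min(arm.cut_out(p,"brass_center"),key=lambda d:abs(d["box"][0]-259)+abs(d["box"][1]-170))
v,u=np.nonzero(d["pixels"]);print(d["box"],u.min(),u.max(),v.min(),v.max())
# render model silhouette and fit
from scipy.optimize import least_squares
def sil(x,y):
    a=np.linspace(0,2*np.pi,40);P=[(x+r*np.cos(t),y+r*np.sin(t),z) for z,r in((0,.018),(.046,.018),(.062,.006),(.071,.004)) for t in a]
    q=np.array([proj(p,X) for X in P]);return np.r_[q.min(0),q.max(0)]
m=np.array([u.min(),v.min(),u.max()+1,v.max()+1])
s=least_squares(lambda w:sil(*w)-m,[.443,.185],diff_step=1e-4);print(s.x,s.fun)
plan(s.x[0],s.x[1],.010)
E
```

```text
[258.9, 170.6, 31.1, 35.2] 244 274 150 187
[0.44612669 0.18489212] [-0.6798101  -0.5979568   0.67936486  0.59719035]
turn [ 0.0133  0.     -0.    ] shift after turn cm [19.13  0.35  0.05] before [19.13  0.35  0.05] q6 2.327876571746094 gap 0.0845557431454662 t 2.85 F [-0.6 -0.6  0. ]
```

```bash
python3 -m crank '[[7,0,0.35,0.05,0.013,0,0],[7,4,0,0,0,0,0],[7,4,0,0,0,0,0],[7,4,0,0,0,0,0],[7,3,0,0,0,0,0],[7,2.3,0,0,0,0,0],[7,2,0,0,0,0,0],[7,0,0,0,0,0,0]]' && python3 -m crank '[[3,0,0,0,0,0,0],[3,0,0,0,0,0,0],[3,0,0,0,0,0,0],[3,0,0,0,0,0,0],[3,0,0,0,0,0,0],[3,0,0,0,0,0,0],[3,0,0,0,0,0,0]]' 40
```

```text
clock: 3.65
ee_pos: [0.4449, 0.1847, 0.0063]
ee_rot: [-86.4, 89.7, -170.9]
ft_force: [-0.7, 0.4, 0.6]
finger_gap: 0.0702
clock: 4.35
ee_pos: [0.4467, 0.1851, 0.0096]
ee_rot: [92.2, 89.9, 7.7]
ft_force: [-1.7, -1.0, 5.4]
finger_gap: 0.0344
```

```bash
python3 -m crank '[[3,-1,0,0,0,0,0],[3,-4,0,0,0,0,0],[3,-5,0,0,0,0,0],[3,-5,0,0,0,0,0],[3,-3,0,0,0,0,0],[3,0,0,0,0,0,0]]' && python3 -c "
from h import *
plan(.548,-.24,.19)"
```

```text
clock: 4.95
ee_pos: [0.4476, 0.1853, 0.1932]
ee_rot: [93.2, 89.5, 8.7]
ft_force: [0.6, 0.2, -4.2]
finger_gap: 0.0346
turn [-0.0009 -0.0005 -0.0091] shift after turn cm [ 0.32  5.86 43.3 ] before [ 0.35  5.9  43.29] q6 3.0789989000891897 gap 0.034579386884624176 t 4.95 F [ 0.6  0.2 -4.2]
```

```bash
python3 -m crank '[[3,0,0.49,3.6,0,0,0],[3,0,0.49,3.6,0,0,0],[3,0,0.49,3.6,0,0,0],[3,0,0.49,3.6,0,0,0],[3,0,0.49,3.6,0,0,0],[3,0,0.49,3.6,0,0,0],[3,0,0.49,3.6,0,0,0],[3,0,0.49,3.6,0,0,0],[3,0,0.49,3.6,0,0,0],[3,0,0.49,3.6,0,0,0],[3,0,0.49,3.6,0,0,0],[3,0,0.49,3.6,0,0,0]]' && python3 -m crank '[[3,0,0,0,0,0,0],[3,0,0,0,0,0,0]]' && python3 - <<'E'
from h import *
plan(.548,-.24,.19)
p=snap("wrist");save(p,"pics/w2.png",None,1.5);np.savez("w2.npz",**{k:p[k] for k in("fx","fy","cx","cy","R","t")})
for l in("fixed_jaw","carriage","tip"):print(l,[(round(d["score"],2),np.round(d["box"],1)) for d in arm.spot_in(p,l)][:2])
E
```

```text
clock: 6.15
ee_pos: [0.5456, -0.2406, 0.1872]
ee_rot: [-131.6, 89.9, 143.9]
ft_force: [1.4, 0.6, -2.8]
finger_gap: 0.0346
clock: 6.35
ee_pos: [0.5454, -0.2395, 0.187]
ee_rot: [-134.2, 89.9, 141.3]
ft_force: [0.0, 0.3, -1.7]
finger_gap: 0.0344
turn [-0.0023 -0.0018  0.0018] shift after turn cm [-0.3   0.25  0.08] before [-0.3   0.25  0.07] q6 -40.41028130576753 gap 0.03442616905844394 t 6.35 F [ 0.   0.3 -1.7]
fixed_jaw [(0.64, array([287.2, 223.7,  15.2,  17.6]))]
carriage [(0.93, array([264.7, 102.8,  64.6, 119. ]))]
tip [(0.98, array([263.9, 152.2,  42.2,  19.5]))]
```

View pics/w2.png

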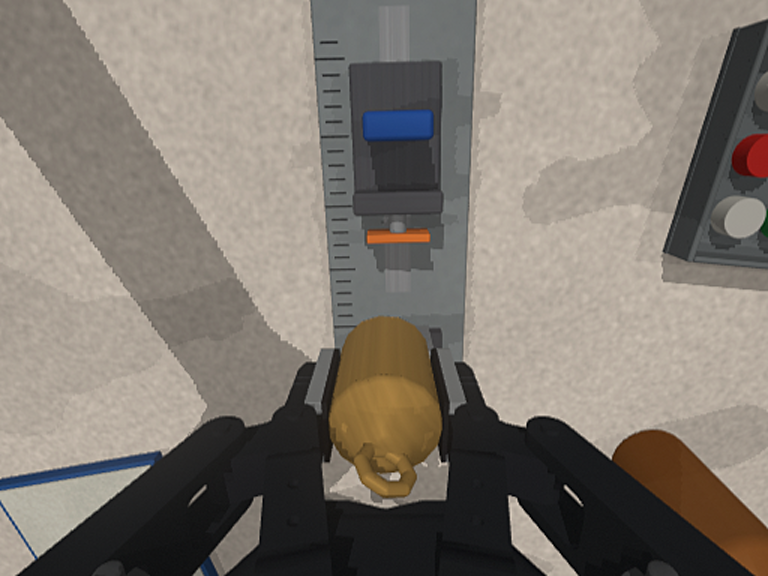

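The wrist view shows the brass held straight at (386,400 in the 1.5x picture), fin top centre at (398,124) and tip at (398,237). The weight hides the fixed jaw, so I take its face from the first top picture.

```bash
python3 - <<'E'
from h import *
p=snap("wrist")
hsv=cv2.cvtColor(p["color"],cv2.COLOR_RGB2HSV)
def blob(lo,hi):
    m=cv2.inRange(hsv,lo,hi);m[260:]=0;n,l,s,c=cv2.connectedComponentsWithStats(m);k=1+np.argmax(s[1:,4]);return c[k],s[k]
c,s=blob((105,120,40),(125,255,255));print("fin",c,s)
x0,y0,w,h=s[:4]
T=onz(p,x0+w/2,y0,.083);print("fin top back mid",T, "width",onz(p,x0+w,y0,.083)-onz(p,x0,y0,.083))
c,s=blob((3,150,80),(14,255,255));print("tip",c,s)
x0,y0,w,h=s[:4]
print("tip bbox top-mid z.048",onz(p,x0+w/2,y0,.048),"bot z.048",onz(p,x0+w/2,y0+h,.048),"width",onz(p,x0+w,y0,.048)-onz(p,x0,y0,.048))
# base edges in wrist picture
for (ul,ur,v) in ((315/1.5,474/1.5,80/1.5),(331/1.5,466/1.5,290/1.5)):print("base mid z.012",(onz(p,ul,v,.012)+onz(p,ur,v,.012))/2)
t=snap("top")
for z,a,b in((.058,(380.8,150.3),(383.6,175.6)),(.012,(376.2,152.2),(380.9,176.6))):
    A,B=onz(t,*a,z),onz(t,*b,z);print("face",z,A,B,(A+B)/2)
print(onz(t,397,184,.012),onz(t,390,145,.012))
save(t,"pics/t2.png",(270,130,410,220),5)
E
```

```text
fin [264.1828074   84.64526659] [241  75  47  21 919]
fin top back mid [ 0.54321995 -0.14032404  0.083     ] width [ 3.86432373e-02  3.75377112e-03 -2.77555756e-17]
tip [264.05621302 157.86094675] [244 153  42  10 338]
tip bbox top-mid z.048 [ 0.55233961 -0.21218778  0.048     ] bot z.048 [ 0.55346677 -0.22268653  0.048     ] width [0.04307788 0.00419795 0.        ]
base mid z.012 [ 0.54086089 -0.11537026  0.012     ]
base mid z.012 [ 0.56025383 -0.26891071  0.012     ]
face 0.058 [ 0.58442923 -0.29905852  0.058     ] [ 0.52037427 -0.30060445  0.058     ] [ 0.55240175 -0.29983148  0.058     ]
face 0.012 [ 0.59333827 -0.30297397  0.012     ] [ 0.52845748 -0.30981257  0.012     ] [ 0.56089787 -0.30639327  0.012     ]
[ 0.50869356 -0.34914368  0.012     ] [ 0.61237009 -0.3403798   0.012     ]
```

View pics/t2.png

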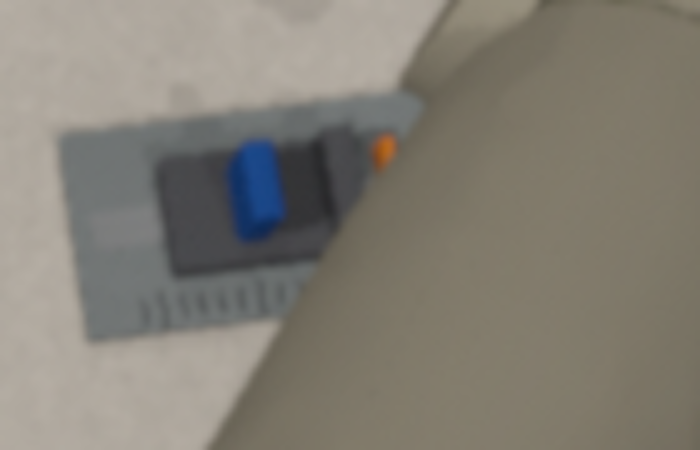

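```bash
python3 -c "
from h import *
plan(.556,-.267,.0245)"
```

```text
turn [-0.0001 -0.0001  0.    ] shift after turn cm [16.39  0.72  2.92] before [16.39  0.72  2.92] q6 -40.42292042824695 gap 0.03438471680916933 t 6.65 F [-0.1  0.7 -2.8]
```

```bash
python3 -m crank '[[3,0,0.36,1.46,0,0,0],[3,0,0.36,1.46,0,0,0],[3,3,0,0,0,0,0],[3,4,0,0,0,0,0],[3,4,0,0,0,0,0],[3,3,0,0,0,0,0],[3,1.5,0,0,0,0,0],[3,0.6,0,0,0,0,0],[3,0,0,0,0,0,0],[3,0,0,0,0,0,0]]' && python3 - <<'E'
from h import *
plan(.5578,-.285,.0245)
p=snap("wrist");save(p,"pics/w3.png",None,1.5)
E
```

```text
clock: 7.65
ee_pos: [0.5568, -0.2683, 0.0289]
ee_rot: [48.4, 89.8, -36.1]
ft_force: [0.3, -0.0, -1.7]
finger_gap: 0.0347
turn [-0.0011  0.0018 -0.002 ] shift after turn cm [ 0.44 -0.06  1.67] before [ 0.45 -0.06  1.67] q6 -42.08094009902114 gap 0.034698275588076886 t 7.65 F [ 0.3 -0.  -1.7]
```

View pics/w3.png

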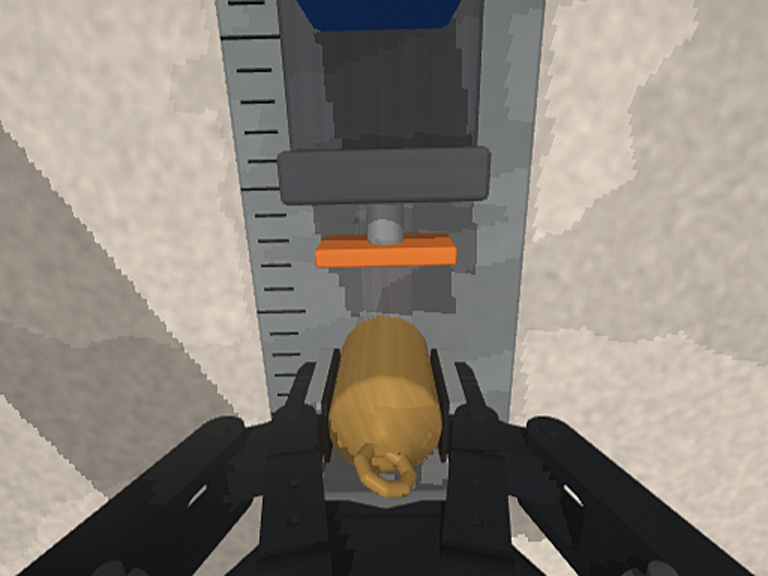

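The weight (386,400) is lined up with the tip (386,252). Now ease it toward the fixed jaw and watch the force.

```bash
python3 -m crank '[[3,0.15,0,0.4,0,0,0],[3,0,0,0.4,0,0,0],[3,0,0,0,0,0,0],[3,0,0,0,0,0,0]]'; python3 -m crank '[[3,0,0,0.2,0,0,0],[3,0,0,0.1,0,0,0],[3,0,0,0,0,0,0]]';python3 -m crank '[[3,0,0,0.2,0,0,0],[3,0,0,0,0,0,0],[3,0,0,0,0,0,0]]'
```

```text
clock: 8.1
ee_pos: [0.5568, -0.276, 0.0259]
ee_rot: [64.0, 90.0, -20.5]
ft_force: [-0.4, 0.1, -1.6]
finger_gap: 0.0347
clock: 8.4
ee_pos: [0.5571, -0.2789, 0.0258]
ee_rot: [51.0, 90.0, -33.5]
ft_force: [0.0, 0.1, -2.8]
finger_gap: 0.0349
clock: 8.7
ee_pos: [0.5572, -0.2808, 0.0258]
ee_rot: [-133.3, 90.0, 142.2]
ft_force: [0.2, 0.3, -2.6]
finger_gap: 0.0351
```

```bash
for i in 1 2 3; do python3 -m crank '[[3,0,0,0.15,0,0,0],[3,0,0,0,0,0,0],[3,0,0,0,0,0,0]]' | grep -E "ee_pos|force"; done
```

```text
ee_pos: [0.5574, -0.2823, 0.0258]
ft_force: [-0.6, -0.3, -1.9]
ee_pos: [0.5575, -0.2833, 0.0257]
ft_force: [-0.3, 4.7, -0.6]
ee_pos: [0.5575, -0.2834, 0.0258]
ft_force: [-1.4, 10.6, 3.0]
```

Contact at TCP y ≈ -0.283, so the face is at y ≈ -0.301, which agrees with the picture. Back off a little, lower and release.

```bash
python3 -m crank '[[3,0,0,-0.3,0,0,0],[3,0.2,0,0,0,0,0],[3,0,0,0,0,0,0],[3,0,0,0,0,0,0]]'; for i in 1 2; do python3 -m crank '[[3,0.1,0,0,0,0,0],[3,0,0,0,0,0,0],[3,0,0,0,0,0,0]]' | grep -E "ee_pos|force"; done
```

```text
clock: 10.0
ee_pos: [0.5573, -0.2826, 0.0237]
ee_rot: [-3.3, 90.0, -87.8]
ft_force: [0.2, -0.0, -1.8]
finger_gap: 0.0346
ee_pos: [0.5574, -0.2823, 0.0228]
ft_force: [-0.4, 0.2, -2.7]
ee_pos: [0.5574, -0.2823, 0.0218]
ft_force: [0.2, -0.2, -3.1]
```

```bash
for i in 1 2; do python3 -m crank '[[3,0.1,0,0,0,0,0],[3,0,0,0,0,0,0],[3,0,0,0,0,0,0]]' | grep -E "ee_pos|force"; done
```

```text
ee_pos: [0.5574, -0.2823, 0.0216]
ft_force: [-2.3, 2.7, 4.7]
ee_pos: [0.5575, -0.2823, 0.0216]
ft_force: [-6.0, 2.6, 12.9]
```

Foot is on the base (z force). Release and rise.

```bash
python3 -m crank '[[3,-0.15,0,0,0,0,0],[4.2,0,0,0,0,0,0],[5,0,0,0,0,0,0],[6.5,0,0,0,0,0,0],[6.5,0,0,0,0,0,0],[6.5,0,0,0,0,0,0],[6.5,-2,0,0,0,0,0],[6.5,-4,0,0,0,0,0],[6.5,-4,0,0,0,0,0],[6.5,-4,0,0,0,0,0],[6.5,0,0,0,0,0,0]]' && python3 -m crank '[[6.5,0,-0.3,-3,0,0,0],[6.5,0,-0.3,-3,0,0,0],[6.5,0,-0.3,-3,0,0,0],[6.5,0,-0.3,-3,0,0,0],[6.5,0,0,0,0,0,0],[6.5,0,0,0,0,0,0]]' && python3 - <<'E'
from h import *
p=snap("wrist");s=snap("scene")
im=np.vstack([cv2.resize(p["color"],(512,384))[100:,:],cv2.resize(s["color"][120:220,110:290],(512,284),interpolation=cv2.INTER_CUBIC)])
cv2.imwrite("pics/w4.png",im[:,:,::-1])
plan(.544,-.148,.055)
E
```

```text
clock: 12.3
ee_pos: [0.5592, -0.2836, 0.1673]
ee_rot: [46.8, 89.4, -37.6]
ft_force: [0.1, 0.1, 0.7]
finger_gap: 0.0649
clock: 12.9
ee_pos: [0.534, -0.1639, 0.1611]
ee_rot: [-26.2, 90.0, -110.6]
ft_force: [0.3, -0.5, -0.6]
finger_gap: 0.0651
turn [-0.0019  0.0002  0.0001] shift after turn cm [10.6   1.15 -1.58] before [10.6   1.15 -1.58] q6 -34.61173180365885 gap 0.06522852805026766 t 13.0 F [ 0.1  0.  -0.4]
```

View pics/w4.png

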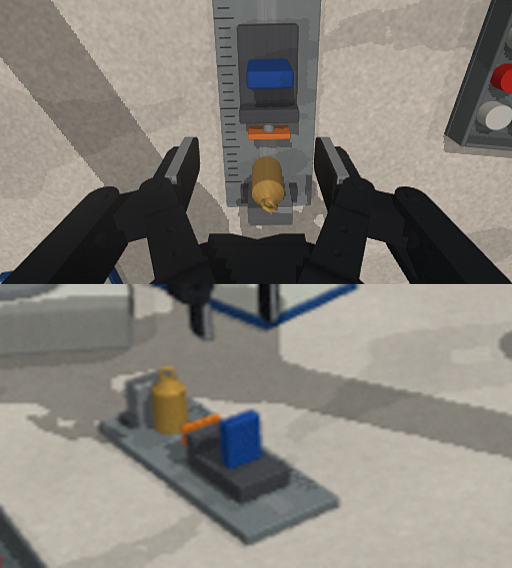

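The weight stands upright in front of the fixed jaw (wrist: weight (267,285), tip (268,232), fin (270,172) px; the scene inset agrees). Estimated fin centre is 153.7 mm from the face, so it needs about 48.7 mm of travel. Turn 90° to grip the fin across its thickness.

```bash
python3 -m crank '[[4.5,0,0,0,-0.143,0,0],[4.5,0,0,0,-0.143,0,0],[4.5,0,0,0,-0.143,0,0],[4.5,0,0,0,-0.143,0,0],[4.5,0,0,0,-0.143,0,0],[4.5,0,0,0,-0.143,0,0],[4.5,0,0,0,-0.143,0,0],[4.5,0,0,0,-0.143,0,0],[4.5,0,0,0,-0.143,0,0],[4.5,0,0,0,-0.143,0,0],[4.5,0,0,0,-0.143,0,0],[4.5,0,0,0,0,0,0]]' && python3 - <<'E'
from h import *
plan(.544,-.148,.045,(-.0966,.9953));print(R0().as_matrix().round(3))
p=snap("scene");hsv=cv2.cvtColor(p["color"],cv2.COLOR_RGB2HSV)
m=cv2.inRange(hsv,(105,120,40),(125,255,255));m[:150]=0;m[200:]=0;m[:,:170]=0;m[:,230:]=0
v,u=np.nonzero(m);print(u.mean(),v.mean(),u.min(),u.max(),v.min(),v.max(),proj(p,(.544,-.148,.064)))
E
```

```text
clock: 14.2
ee_pos: [0.534, -0.1649, 0.161]
ee_rot: [167.6, 90.0, 173.2]
ft_force: [-0.3, 0.1, 0.4]
finger_gap: 0.0448
turn [ 0.0015 -0.0002 -0.    ] shift after turn cm [11.6   1.59  1.16] before [11.6   1.59  1.17] q6 -124.80060322677451 gap 0.04476396351132254 t 14.2 F [-0.3  0.1  0.4]
[[-0.    -0.098  0.995]
 [ 0.     0.995  0.098]
 [-1.     0.    -0.   ]]
193.90677966101694 174.52542372881356 187 201 165 184 (np.float64(193.64184715652954), np.float64(173.16352017152832))
```

```bash
python3 -m crank '[[4.5,0,0.8,0.58,0,0,0],[4.5,0,0.79,0.58,0,0,0],[4.5,0,0,0,0,0,0],[4.5,3,0,0,0,0,0],[4.5,3,0,0,0,0,0],[4.5,2.5,0,0,0,0,0],[4.5,2,0,0,0,0,0],[4.5,1.1,0,0,0,0,0],[4.5,0,0,0,0,0,0],[4.5,0,0,0,0,0,0]]' && python3 -m crank '[[1,0,0,0,0,0,0],[1,0,0,0,0,0,0],[1,0,0,0,0,0,0],[1,0,0,0,0,0,0],[1,0,0,0,0,0,0],[1,0,0,0,0,0,0],[1,0,0,0,0,0,0]]' 40 && python3 -c "
from h import *
plan(.5491,-.1967,.045,(-.0966,.9953))"
```

```text
clock: 15.25
ee_pos: [0.5444, -0.1472, 0.0461]
ee_rot: [-33.9, 89.9, -28.3]
ft_force: [-0.5, -0.6, 0.1]
finger_gap: 0.045
clock: 15.95
ee_pos: [0.5443, -0.1473, 0.0463]
ee_rot: [-45.3, 89.9, -39.6]
ft_force: [-1.1, -0.9, 7.3]
finger_gap: 0.0154
turn [0.0024 0.0011 0.0012] shift after turn cm [ 0.13 -4.97 -0.  ] before [ 0.13 -4.97 -0.02] q6 -122.69805852169387 gap 0.015417187975492965 t 15.95 F [-1.1 -0.9  7.3]
```

```bash
python3 -m crank '[[1,0,-0.4,0,0,0,0],[1,0,-0.6,0,0,0,0],[1,0,-0.6,0,0,0,0],[1,0,-0.6,0,0,0,0],[1,0,-0.6,0,0,0,0],[1,0,-0.6,0,0,0,0],[1,0,-0.4,0,0,0,0],[1,0,-0.2,0,0,0,0],[1,0,0,0,0,0,0],[1,0,0,0,0,0,0]]'; for i in 1 2 ; do python3 -m crank '[[1,0,-0.2,0,0,0,0],[1,0,0,0,0,0,0],[1,0,0,0,0,0,0]]' | grep -E "ee_pos|force"; done; python3 - <<'E'
from h import *
plan(.5491,-.1967,.045,(-.0966,.9953))
p=snap("wrist");save(p,"pics/w5.png",None,1.5)
s=snap("scene");save(s,"pics/s5.png",(120,120,240,210),6)
E
```

```text
clock: 16.95
ee_pos: [0.5489, -0.1851, 0.0463]
ee_rot: [31.7, 89.8, 37.4]
ft_force: [3.3, 11.7, 6.9]
finger_gap: 0.0155
ee_pos: [0.5491, -0.1868, 0.0463]
ft_force: [4.0, 12.5, 7.8]
ee_pos: [0.5493, -0.1888, 0.0463]
ft_force: [3.3, 13.0, 7.2]
turn [ 0.0028  0.0024 -0.0019] shift after turn cm [ 0.13 -0.79 -0.1 ] before [ 0.13 -0.79 -0.1 ] q6 -126.405663910057 gap 0.01586515801860323 t 17.55 F [ 3.3 13.   7.2]
```

View pics/s5.png

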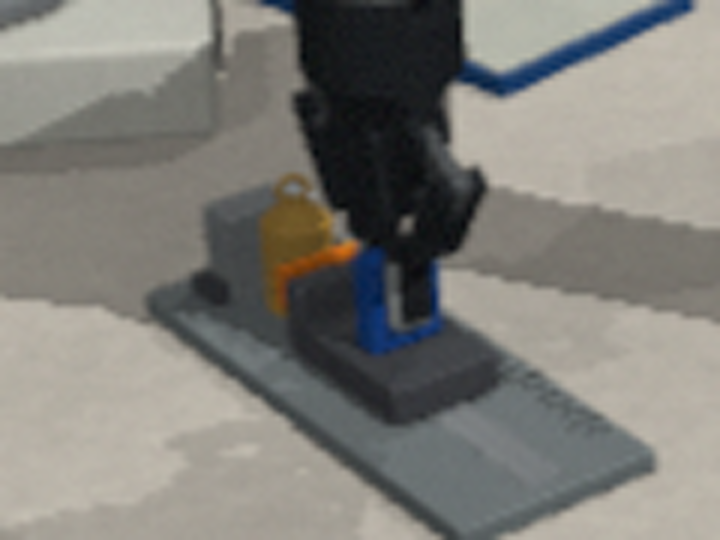

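The fin is gripped and the tip is just about at the weight (290,275 in the crop). Continue in 1 mm steps, watching for the spring's slope.

```bash
for i in 1 2 3 4 5 6 7; do python3 -m crank '[[1,0,-0.1,0,0,0,0],[1,0,0,0,0,0,0],[1,0,0,0,0,0,0],[1,0,0,0,0,0,0]]' | grep -E "ee_pos|force"; done; python3 - <<'E'
from h import *
plan(.5491,-.1967,.045,(-.0966,.9953))
E
```

```text
ee_pos: [0.5494, -0.1896, 0.0463]
ft_force: [4.9, 14.0, 7.8]
ee_pos: [0.5495, -0.1904, 0.0463]
ft_force: [4.8, 14.5, 8.3]
ee_pos: [0.5496, -0.1913, 0.0463]
ft_force: [4.7, 14.7, 8.0]
ee_pos: [0.5497, -0.1922, 0.0463]
ft_force: [4.6, 15.6, 7.5]
ee_pos: [0.5498, -0.1931, 0.0463]
ft_force: [3.7, 15.8, 9.0]
ee_pos: [0.5499, -0.194, 0.0463]
ft_force: [4.5, 16.1, 8.3]
ee_pos: [0.55, -0.1948, 0.0463]
ft_force: [5.1, 17.4, 8.3]
turn [ 0.003   0.0023 -0.0033] shift after turn cm [ 0.13 -0.18 -0.11] before [ 0.13 -0.18 -0.11] q6 -126.97037415652692 gap 0.015815458125401236 t 20.45 F [ 5.1 17.4  8.3]
```

```bash
python3 -m crank '[[1,0,-0.14,0,0,0,0],[1,0,0,0,0,0,0],[1,0,0,0,0,0,0],[1,0,0,0,0,0,0]]' && python3 -m crank '[[3,0,0,0,0,0,0],[4,0,0,0,0,0,0],[4.2,0,0,0,0,0,0],[4.2,0,0,0,0,0,0],[4.2,0,0,0,0,0,0],[4.2,-2,0,0,0,0,0],[4.2,-3,0,0,0,0,0],[4.2,-4,0,0,0,0,0],[4.2,-4,0,0,0,0,0],[4.2,0,0,0,0,0,0],[4.2,0,0,0,0,0,0]]' && python3 - <<'E'
from h import *
plan(.534,-.10,.19,(.9953,.0966))
E
```

```text
clock: 20.85
ee_pos: [0.5502, -0.1961, 0.0463]
ee_rot: [57.4, 89.8, 63.1]
ft_force: [4.4, 19.1, 9.1]
finger_gap: 0.0157
clock: 21.95
ee_pos: [0.5491, -0.1993, 0.1757]
ee_rot: [-39.2, 89.9, -33.6]
ft_force: [-0.0, 1.3, -1.8]
finger_gap: 0.0419
turn [-1.5695e+00  1.0000e-04  1.3000e-03] shift after turn cm [-1.43  0.55 10.03] before [-1.44 10.03 -0.53] q6 -127.04884839911898 gap 0.04186638207051444 t 21.95 F [-0.   1.3 -1.8]
```

```bash
python3 -m crank '[[4.2,0,0.8,0,0.143,0,0],[4.2,0,0,0,0.143,0,0],[4.2,0,0,0,0.143,0,0],[4.2,0,0,0,0.143,0,0],[4.2,0,0,0,0.143,0,0],[4.2,0,0,0,0.143,0,0],[4.2,0,0,0,0.143,0,0],[4.2,0,0,0,0.143,0,0],[4.2,0,0,0,0.143,0,0],[4.2,0,0,0,0.143,0,0],[4.2,0,0,0,0.143,0,0],[8.5,0,0,0,0,0,0]]' && python3 -m crank '[[8.5,0,0,-2.5,0,0,0],[8.5,0,0,-2.5,0,0,0],[8.5,0,0,-2.5,0,0,0],[8.5,0,0,0,0,0,0],[8.5,0,0,0,0,0,0],[8.5,0,0,0,0,0,0]]' && python3 - <<'E'
from h import *
p=snap("wrist");s=snap("scene")
save(p,"pics/w6.png",(190,100,350,350),2.2)
a=cv2.imread("pics/w6.png");b=cv2.resize(s["color"][120:210,120:240][:,:,::-1],(600,450),interpolation=cv2.INTER_CUBIC)
H=a.shape[0];c=np.zeros((H,600,3),np.uint8);c[:450]=b
c=np.hstack([a,c]);c=cv2.resize(c,None,fx=.83,fy=.83);print(c.shape);cv2.imwrite("pics/w6.png",c)
hsv=cv2.cvtColor(p["color"],cv2.COLOR_RGB2HSV)
def blob(lo,hi):
    m=cv2.inRange(hsv,lo,hi);n,l,st,c=cv2.connectedComponentsWithStats(m);k=1+np.argmax(st[1:,4]);return st[k]
f=blob((105,120,40),(125,255,255));t=blob((3,150,80),(14,255,255));print(f,t)
ex=np.array([.9953,.0966]);ey=np.array([-.0966,.9953]);F=np.array([.5592,-.3012])
def loc(u,v,z):
    d=onz(p,u,v,z)[:2]-F;return (d@ex).round(4),(d@ey).round(4)
print("fin back top",loc(f[0]+f[2]/2,f[1],.083),"tip top back / bottom",loc(t[0]+t[2]/2,t[1],.048),loc(t[0]+t[2]/2,t[1]+t[3],.048))
plan(.5,0,.2)
E
```

```text
clock: 23.15
ee_pos: [0.5477, -0.191, 0.1737]
ee_rot: [-125.4, 89.8, 150.0]
ft_force: [0.3, 0.4, 0.4]
finger_gap: 0.0552
clock: 23.75
ee_pos: [0.541, -0.1172, 0.1748]
ee_rot: [-103.9, 90.0, 171.6]
ft_force: [0.7, 0.4, -0.5]
finger_gap: 0.0851
(456, 790, 3)
[ 238  237   40   37 1351] [241 291  36   9 277]
fin back top (np.float64(0.0013), np.float64(0.1396)) tip top back / bottom (np.float64(0.0028), np.float64(0.049)) (np.float64(0.0028), np.float64(0.0361))
turn [-0.0012 -0.0001  0.0003] shift after turn cm [ -2.5   -2.95 -12.07] before [ -2.5   -2.96 -12.07] q6 -29.85247231144707 gap 0.08470909433281953 t 23.85 F [-0.3  0.2 -0.6]
```

View pics/w6.png

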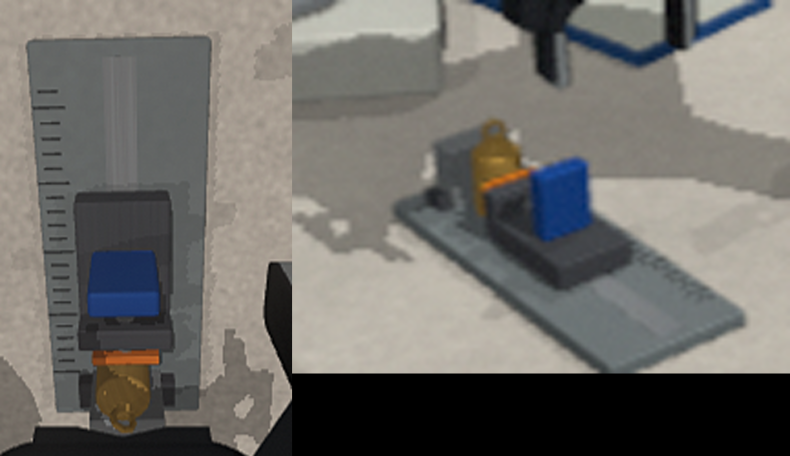

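The wrist view (camera now behind the fin) shows the tip flat on the brass (125,357 in the left panel) and the brass against the fixed jaw; the scene inset shows it upright. Tip face measures 36.1 mm from the jaw face, exactly the weight's diameter. Fin position check:

```bash
python3 - <<'E'
from h import *
p=snap("wrist")
ex=np.array([.9953,.0966]);ey=np.array([-.0966,.9953]);F=np.array([.5592,-.3012])
for v,n in((274,"front top edge (97)"),(258.8,"back top edge (113)")):
    d=onz(p,258,v,.083)[:2]-F;print(n,(d@ey).round(4))
c=p["color"][230:280,258].astype(int);print([tuple(x) for x in c[::3]])
E
```

```text
front top edge (97) 0.0979
back top edge (113) 0.1155
[(np.int64(61), np.int64(61), np.int64(63)), (np.int64(56), np.int64(55), np.int64(58)), (np.int64(59), np.int64(56), np.int64(53)), (np.int64(27), np.int64(45), np.int64(85)), (np.int64(27), np.int64(46), np.int64(86)), (np.int64(28), np.int64(46), np.int64(86)), (np.int64(25), np.int64(46), np.int64(85)), (np.int64(26), np.int64(47), np.int64(86)), (np.int64(26), np.int64(46), np.int64(86)), (np.int64(26), np.int64(45), np.int64(87)), (np.int64(33), np.int64(59), np.int64(112)), (np.int64(34), np.int64(60), np.int64(117)), (np.int64(31), np.int64(57), np.int64(113)), (np.int64(31), np.int64(57), np.int64(112)), (np.int64(24), np.int64(48), np.int64(101)), (np.int64(64), np.int64(63), np.int64(63)), (np.int64(48), np.int64(48), np.int64(50))]
```

Fin centre comes out at 105–106.5 mm, so the tip is about 5–6 mm in. The robot is clear, so I'm handing in.

```bash
python3 -c "
from plant import arm
print(arm.close_job())"
```

```text
the job is handed in; nothing more can be done
None
```

The brass weight is standing upright on the caliper base, held against the fixed jaw with the orange tip pressed about half-way in. I handed the job in at about 24 s, with the gripper open and clear above the caliper.

I set the weight down about 1 mm from the fixed jaw's face, after feeling contact with the face and then the base. Then I gripped the blue fin, slid it about 49 mm towards the fixed jaw and let go.

**Last checks:**
- **Weight:** it looked upright in the scene and wrist pictures, with the tip flat on it. The tip's face measured 36.1 mm from the fixed jaw's face, which matches the weight's 36 mm diameter.
- **Tip depth:** three estimates agree to within about 1.5 mm.
    - Push force rose about 6 N above sliding friction, or about 6 mm in.
    - The tool's position at release put the fin about 105.5 mm from the face, or about 5.5 mm in.
    - The final picture put the fin at 106 to 107 mm, or about 4.5 to 5 mm in.

No check failed. I did not view a picture after handing in.

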